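# Dose wooden blanks from a slide-gate hopper and flip the tally board

### The job

Pull the red-handled slide gate under the hopper partway out, so that the wooden blanks from the bay farthest from the handle up to and including the bay with the orange marker drop into the tray and the others stay in their bays, then push the gate fully shut again. After that, flip the tally board beside the hopper over so that its green face lies up, to show that the dose is ready. Let go of everything and leave the other things on the bench where they are.

Things in the scene. Friction and masses are not known exactly. Their poses are not given: they have to be found in the camera images.
- hopper: the fixed plywood slide-gate hopper, 124 mm wide, 146 mm long, 185 mm high. Origin on the table, under the middle of its handle end (the right, seen from the robot); x axis along the row of bays, against the gate's pull, z up, y to the robot's side. Four open-topped bays in a row along x hold one blank each; their common floor is the slide gate. A ramp under it leads into the fixed open tray behind (x 146 to 262 mm, walls 50 mm high).
- hopper_bay1 (a point): middle of the floor of bay 1, at the end far from the handle, 135 mm above the table, 124 mm in x from the hopper's origin. Bays 2, 3 and 4 follow towards the handle, 35 mm apart (centres at x = 89, 54 and 19 mm). Each is 32 mm long in x, 108 mm wide, with 3 mm walls between.
- apron_edge (a point): middle of the upper edge of the hopper's plywood apron, a board 132 mm wide rising from above the gate (hopper x = 0, z = 160 mm) out over the handle, leaning 40 degrees from vertical, to this edge (x = -87, z = 263 mm). It overhangs the shut gate's handle: a gripper must come in leaning away from the hopper (to its -x), 25 to 40 degrees from vertical.
- gate (a joint): how far the slide gate is pulled out (towards hopper -x), m: 0 fully shut, 0.143 fully out. Starts up to 0.01 open. Stiff (3 N), stays where left. It uncovers bay 1 first, from the far end; a blank drops when some 23 to 26 mm of its bay is uncovered. At 35 mm times N plus 5 mm bays 1 to N are open and the next all but covered.
- gate_grip (a point): point on the gate's red handle, an upright tab 16 mm thick (hopper's y), 82 mm long along the travel (this point is 28 mm from its outer end), from 118 to 160 mm above the table. The point is 143 mm above the table and, with the gate shut, at hopper x = -92 mm. Axes as the hopper's. Clear space beside and below it.
- blank1_center (a point): centre of the dark round wooden blank that starts in bay 1 (farthest from the handle): 26 mm diameter, 100 mm long, 40 g, lying across the bay; 148 mm above the table while in its bay
- blank2_center (a point): centre of the dark round wooden blank that starts in bay 2: 26 mm diameter, 100 mm long, 40 g, lying across the bay; 148 mm above the table while in its bay
- blank3_center (a point): centre of the dark round wooden blank that starts in bay 3: 26 mm diameter, 100 mm long, 40 g, lying across the bay; 148 mm above the table while in its bay
- blank4_center (a point): centre of the dark round wooden blank that starts in bay 4: 26 mm diameter, 100 mm long, 40 g, lying across the bay; 148 mm above the table while in its bay
- marker_center (a point): centre of the orange marker cap, 22 mm across, 20 mm high, fixed on the hopper's +y rail (the side towards the robot) beside bay 1, 2 or 3: it marks the last bay to be let out. Two grey caps of the same shape beside the other two of these bays mean nothing.
- tally (a joint): angle of the tally board's hinged leaf, rad: 0 = lying towards the robot, red face up; pi = flipped over to the far side, green face up. Swings freely (0.09 kg), falls to either side by its own weight.
- tally_hinge (a point): middle of the tally board's hinge line, 40 mm above the table, on a fixed wooden base 150 x 120 mm (12 mm thick, with cross strips up to 34 mm high); y axis along the hinge, x axis pointing to the side that the leaf is flipped to. The leaf is 100 mm wide along the hinge, 8 mm thick and reaches 72 mm from the hinge.
- tally_knob (a point): centre of the black grip at the leaf's free edge: a bar 30 mm long along the hinge line, 18 mm in diameter, 104 mm from the hinge, on a stem 12 mm wide; 40 mm above the table at either end of the swing. It can be pinched on its two end faces and turns between the fingers.
- glue: bystander: a white bottle with a blue cap, 60 mm across, 170 mm tall
- hammer: bystander: a hammer lying flat
- sander: bystander: a cork sanding block with a wooden grip, 110 x 60 x 44 mm
- tape: bystander: a roll of paper tape lying flat, 100 mm across, 25 mm high
- mug: bystander: a blue mug, 80 mm across, 90 mm tall
- screwdriver: bystander: a screwdriver lying flat
- offcut: bystander: a dark wooden offcut, 160 x 70 x 30 mm
There are look-alikes about, which are no part of the job. What is shaped like the part that bears tally but yellow is not meant. What is shaped like the part that bears blank2_center but purple or yellow is not meant.

How it is judged (in metres and radians):
On the way, in this order (a step that is already met when the one before it is completed fails the run):
1. the marked dose has dropped through the open gate and the other blanks are still up (((value of joint gate above 0.02 m and x of marker_center in the frame of hopper between 0.111 and 0.137 m and z of blank1_center in the frame of hopper below 0.105 m and x of blank1_center in the frame of hopper between 0 and 0.263 m and y of blank1_center in the frame of hopper between -0.056 and 0.056 m and z of each of blank2_center, blank3_center, blank4_center in the frame of hopper above 0.13 m) or (value of joint gate above 0.02 m and x of marker_center in the frame of hopper between 0.076 and 0.102 m and z of each of blank1_center, blank2_center in the frame of hopper below 0.105 m and x of blank1_center in the frame of hopper between 0 and 0.263 m and y of blank1_center in the frame of hopper between -0.056 and 0.056 m and x of blank2_center in the frame of hopper between 0 and 0.263 m and y of blank2_center in the frame of hopper between -0.056 and 0.056 m and z of each of blank3_center, blank4_center in the frame of hopper above 0.13 m) or (value of joint gate above 0.02 m and x of marker_center in the frame of hopper between 0.041 and 0.067 m and z of each of blank1_center, blank2_center, blank3_center in the frame of hopper below 0.105 m and x of blank1_center in the frame of hopper between 0 and 0.263 m and y of blank1_center in the frame of hopper between -0.056 and 0.056 m and x of blank2_center in the frame of hopper between 0 and 0.263 m and y of blank2_center in the frame of hopper between -0.056 and 0.056 m and x of blank3_center in the frame of hopper between 0 and 0.263 m and y of blank3_center in the frame of hopper between -0.056 and 0.056 m and z of blank4_center in the frame of hopper above 0.13 m))), for 0.2 s.
2. the gate is pushed fully shut with the right blanks in the tray and the others in their bays (value of joint gate below 0.004 m and ((x of marker_center in the frame of hopper between 0.111 and 0.137 m and z of blank1_center in the frame of hopper below 0.105 m and x of blank1_center in the frame of hopper between 0 and 0.263 m and y of blank1_center in the frame of hopper between -0.056 and 0.056 m and z of blank2_center in the frame of hopper between 0.14 and 0.165 m and x of blank2_center in the frame of hopper between 0.077 and 0.101 m and z of blank3_center in the frame of hopper between 0.14 and 0.165 m and x of blank3_center in the frame of hopper between 0.042 and 0.066 m and z of blank4_center in the frame of hopper between 0.14 and 0.165 m and x of blank4_center in the frame of hopper between 0.007 and 0.031 m) or (x of marker_center in the frame of hopper between 0.076 and 0.102 m and z of each of blank1_center, blank2_center in the frame of hopper below 0.105 m and x of blank1_center in the frame of hopper between 0 and 0.263 m and y of blank1_center in the frame of hopper between -0.056 and 0.056 m and x of blank2_center in the frame of hopper between 0 and 0.263 m and y of blank2_center in the frame of hopper between -0.056 and 0.056 m and z of blank3_center in the frame of hopper between 0.14 and 0.165 m and x of blank3_center in the frame of hopper between 0.042 and 0.066 m and z of blank4_center in the frame of hopper between 0.14 and 0.165 m and x of blank4_center in the frame of hopper between 0.007 and 0.031 m) or (x of marker_center in the frame of hopper between 0.041 and 0.067 m and z of each of blank1_center, blank2_center, blank3_center in the frame of hopper below 0.105 m and x of blank1_center in the frame of hopper between 0 and 0.263 m and y of blank1_center in the frame of hopper between -0.056 and 0.056 m and x of blank2_center in the frame of hopper between 0 and 0.263 m and y of blank2_center in the frame of hopper between -0.056 and 0.056 m and x of blank3_center in the frame of hopper between 0 and 0.263 m and y of blank3_center in the frame of hopper between -0.056 and 0.056 m and z of blank4_center in the frame of hopper between 0.14 and 0.165 m and x of blank4_center in the frame of hopper between 0.007 and 0.031 m))), for 0.2 s.
3. the tally board lies with its green face up (value of joint tally above 3 rad), for 0.2 s.
At the end, for the whole second after the job is handed in: The gate is within 4 mm of fully shut, the blanks of bay 1 up to the bay with the orange marker lie in the hopper's tray or on its ramp, every other blank lies in its own bay, at rest, and the tally board's leaf is at rest within about 8 degrees of flat with its green face up (all of step 2 and value of joint tally above 3 rad and velocity of joint tally between -0.1 and 0.1 rad/s and linear speed of each of blank1, blank2, blank3, blank4 below 0.05 m/s); the robot touches nothing.
It fails at once if another thing on the bench is moved more than 30 mm (distance of any of glue, hammer, sander, tape, mug, screwdriver, offcut from where it was at the start of the episode above 0.03 m).
It also fails if it takes over 64 s, if anything falls off the work surface, if the arm or the gripper's body presses on something with over 40 N, if the wrist force passes 120 N, or if a joint passes its speed limit or range.

### The arm

A 7-joint arm with a two-finger parallel gripper is mounted at the origin on the work surface. World frame = base frame: x ahead of the robot, y to its left, z up, the work surface at z = 0. Lengths are in mm, angles in rad, forces in N, time in s.
With the tool pointing down it reaches from about 350 to 900 mm from the base axis. Payload 8.1 kg.
Tool frame: the origin (TCP) lies at the very end of the fingers, on their centre line; the grasp point (between the pads) lies bot.tcp_to_grasp behind it (bot.tcp_to_grasp is the distance from the TCP to the grasp point, in mm); z points along the fingers, y is the direction in which the jaws open and shut (so a half turn about z gives the same grasp; the last joint's range is limited). The gripper opens to 85 mm and grips with 20 to 120 N. Pads are 22 mm wide; open, the fingers measure 114 mm over their backs; the gripper's body (76 mm by 85 mm) begins 54 mm behind the grasp point. The pads swing forward as they close: fully open they stand 13 mm farther back than shut.
Start: joints at [-1.386, 0.434, 0.025, 1.573, -0.012, 1.134, -0.075], TCP at [177.429, 599.3, 231.323] pointing down, gripper open.
Joint ranges: [-2.62, 2.62], [-0.44, 2.09], [-1.27, 1.32], [0.08, 2.57], [-1.32, 4.46], [0.12, 2], [-2.74, 2.74]. Speed limits (rad/s): [2.22, 2.22, 3.01, 3.01, 3.14, 3.14, 3.14].

### API

Orientations are given as a unit quaternion [w, x, y, z].
In Python, from bench import bot gives the robot as it stands.
- The arm moves only by the tool carry_out, never from a script. Its argument "steps" is a list of rows, each an object with "delta_pos": the shift along the tool's x, y, z in mm, a list of three; "delta_rot": the turn, a rotation vector about the tool's x, y, z in degrees, a list of three; "gripper": the opening, from 0 (shut) to 1 (fully open). A call has 1 to 20 rows; each row shifts and turns the commanded pose from where the row before left it, along the tool's axes as they then stand; what a row does not reach is not made up. A row lasts 1/8 s, in which the tool goes at most 62.5 mm and 10.7 degrees, less where a joint would pass 70% of its speed; a pose out of reach is approached as far as the arm can. A call is refused whole if a number of a shift passes 62.5 or a number of a turn 10.7, either way. A call with a gripper value outside its range is refused whole. The fingers move at their own pace and stop on an object; "grip_force" is the grip in N (left out, the last holds). Time passes only in rows, so rows that do not move let the fingers close. It gives the time, the measured TCP pose, the force and the opening at its end, in the units of the state.
- bot.observe(): the state, without advancing time (a new reading comes with each control period).
- bot.grab_frame(name): name is "scene" or "top" or "wrist"; returns a dict with "pixels" (384x512x3 uint8, red, green, blue), "camera_matrix" (3x3 intrinsics, pixels), "world_to_cam" (4x4, takes a point from world to camera coordinates); the wrist camera has in their place "T_tool_cam" (4x4, takes a point from camera to tool coordinates, whose origin is the TCP and whose axes are the flange's). Camera axes: x right, y down, z forward; pixel columns grow to the right and rows downward; lengths in mm; the calibration is good to about 2 mm. A picture is of the moment at which its call begins: read the wrist's pose just before it. There is no depth.
- bot.job_done(): hands the job in, once; it reports no verdict.
The state is a dict: "clock": time; "q": joint angles; "joint_velocities": joint speeds; "effort": joint torques, N m; "eef_pos": TCP position; "tcp_rot": TCP orientation; "force": force on the tool from outside, world axes, zero at the start; "wrist_torque": the same for the moment, N m; "width": opening from 0.0 (shut) to 1.0 (fully open).
Only numpy, scipy, OpenCV 4.12 (cv2) and the standard library are available. Lean on these libraries where they do the work, as an engineer would, in place of code of your own. Each camera call takes 0.05 s, during which the arm holds its last target.

## Working session

There is one attempt and no reset: what is moved stays moved. The work goes in short steps, Python scripts to look and compute and a tool call to move; the robot and the scene stay as the last step left them, time stands still between calls to the robot, and variables do not carry over. Pictures are saved under pics/ and viewed, and the job is handed in when it is done.

Besides the shell and the picture viewer there is one more tool, called after "Request:" in YAML: its name, and indented under it one key for each argument. carry_out: Moves the arm, as the interface text tells. Its arguments: {"type":"object","properties":{"steps":{"type":"array"},"grip_force":{"type":"number"}},"required":["steps"]}

```bash
ls; mkdir -p pics
python3 - <<'E'
from bench import bot
import cv2,json
s=bot.observe();print(s, bot.tcp_to_grasp)
for n in("scene","top","wrist"):
    f=bot.grab_frame(n);cv2.imwrite(f"pics/{n}0.png",f["pixels"][:,:,::-1])
    print(n,f["camera_matrix"],f.get("world_to_cam",f.get("T_tool_cam")))
E
```

```text
pics
{'clock': 0.0, 'q': array([-1.38556779,  0.4352151 ,  0.02493491,  1.57409589, -0.01162156,
        1.13398559, -0.075105  ]), 'joint_velocities': array([-0.00050234,  0.00122529,  0.00079578,  0.00115296, -0.00061388,
       -0.00012967,  0.00091959]), 'effort': array([-3.39909147e-04, -6.70460129e+01,  1.02469940e+00, -3.16212809e+01,
        1.55597582e-02,  1.25320288e-02, -1.00589284e-05]), 'eef_pos': array([177.30281541, 598.80003452, 230.53087678]), 'tcp_rot': array([-5.90294735e-05,  1.43442410e-01,  9.89658359e-01, -7.77368100e-04]), 'force': array([ 0.29995622, -0.30558839, -0.21039241]), 'wrist_torque': array([-0.0006673 , -0.00703751, -0.00414591]), 'width': 1.002664691211655} 18.700000000000003
scene [[499.54656417   0.         250.66717333]
 [  0.         499.54656417 181.89577538]
 [  0.           0.           1.        ]] [[ 7.76710037e-01  6.29846902e-01  3.79454898e-03 -4.36756659e+02]
 [ 5.19531885e-01 -6.37243287e-01 -5.69216667e-01 -1.96827480e+02]
 [-3.56101303e-01  4.44087688e-01 -8.22178805e-01  2.21240602e+03]
 [ 0.00000000e+00  0.00000000e+00  0.00000000e+00  1.00000000e+00]]
top [[419.9265512    0.         256.5205408 ]
 [  0.         419.9265512  188.32861321]
 [  0.           0.           1.        ]] [[-7.99772564e-03 -9.99888605e-01  1.26021710e-02  1.68380258e+01]
 [-9.91332453e-01  6.27535597e-03 -1.31227235e-01  5.99011904e+02]
 [ 1.31133534e-01 -1.35424605e-02 -9.91272212e-01  1.40842375e+03]
 [ 0.00000000e+00  0.00000000e+00  0.00000000e+00  1.00000000e+00]]
wrist [[335.52638309   0.         252.43728404]
 [  0.         335.52638309 193.16192268]
 [  0.           0.           1.        ]] [[-6.21225110e-04 -9.49066852e-01 -3.15074158e-01  8.14614839e+01]
 [ 9.99999721e-01 -4.58972398e-04 -5.89161133e-04  6.86255351e-01]
 [ 4.14542959e-04 -3.15074437e-01  9.49066872e-01 -1.43202806e+02]
 [ 0.00000000e+00  0.00000000e+00  0.00000000e+00  1.00000000e+00]]
```

View pics/scene0.png

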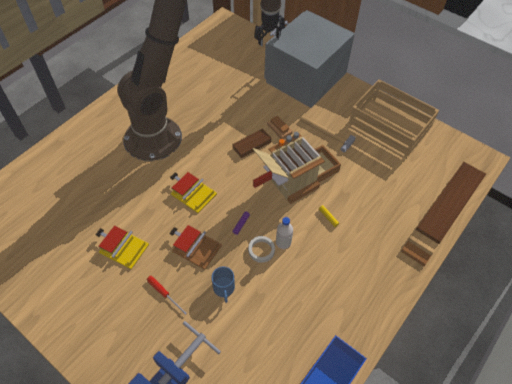

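View pics/top0.png

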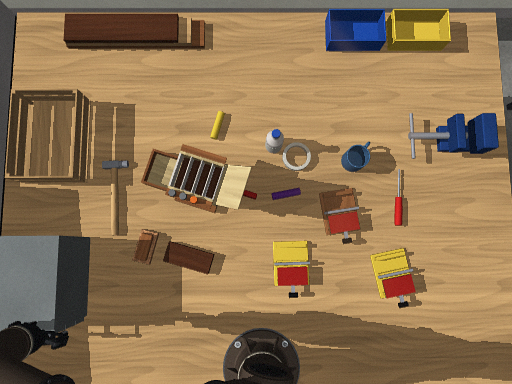

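View pics/wrist0.png

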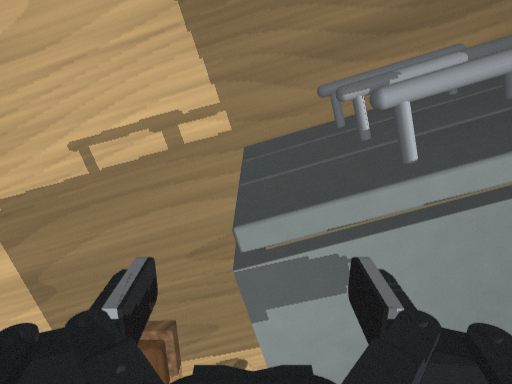

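Run:
```python
import cv2
t=cv2.imread("pics/top0.png")
a=cv2.resize(t[140:220,135:265],None,fx=6,fy=6,interpolation=cv2.INTER_CUBIC);cv2.imwrite("pics/ctop.png",a)
a=cv2.resize(t[175:310,260:425],None,fx=4.4,fy=4.4,interpolation=cv2.INTER_CUBIC);cv2.imwrite("pics/ctally.png",a)
s=cv2.imread("pics/scene0.png")
a=cv2.resize(s[110:210,240:350],None,fx=6,fy=6,interpolation=cv2.INTER_CUBIC);cv2.imwrite("pics/cscene.png",a)
a=cv2.resize(s[160:275,90:230],None,fx=5,fy=5,interpolation=cv2.INTER_CUBIC);cv2.imwrite("pics/cstally.png",a)
```

```text
(no output)
```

View pics/ctop.png

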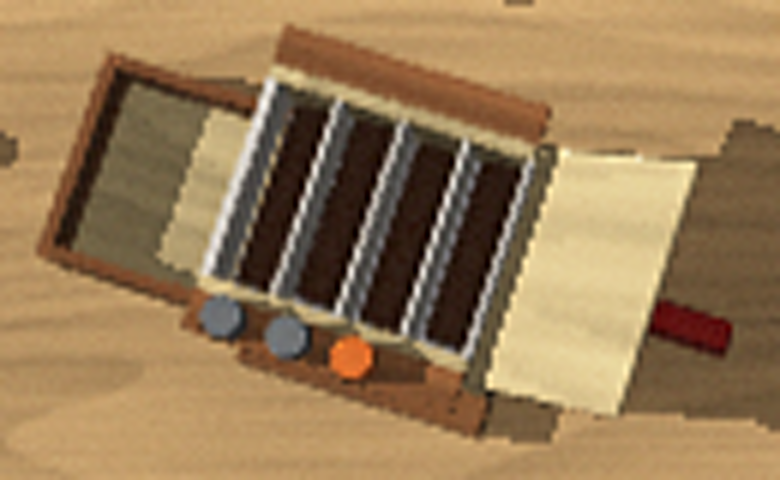

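View pics/ctally.png

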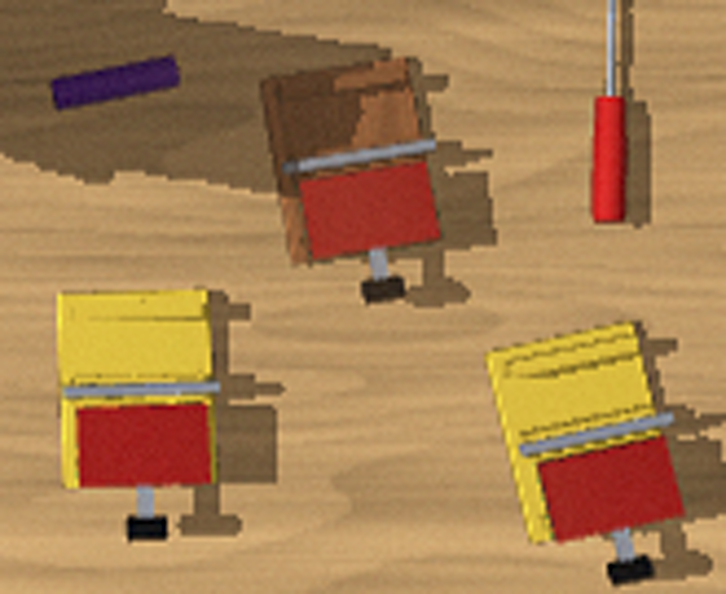

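View pics/cscene.png

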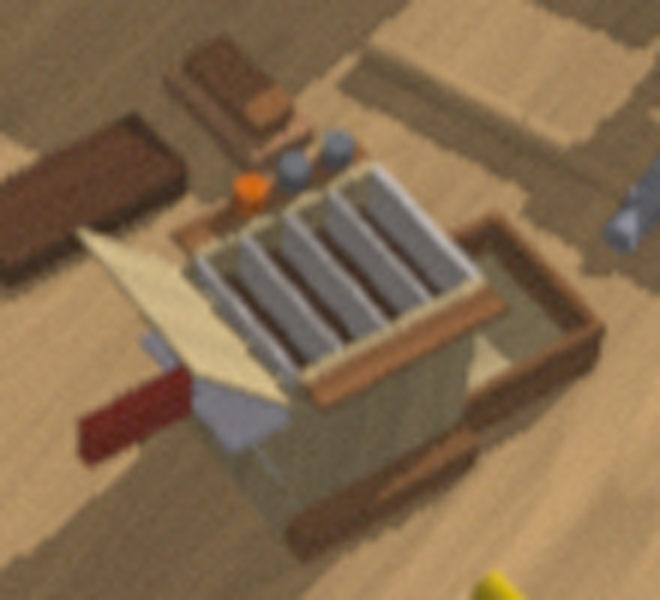

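View pics/cstally.png

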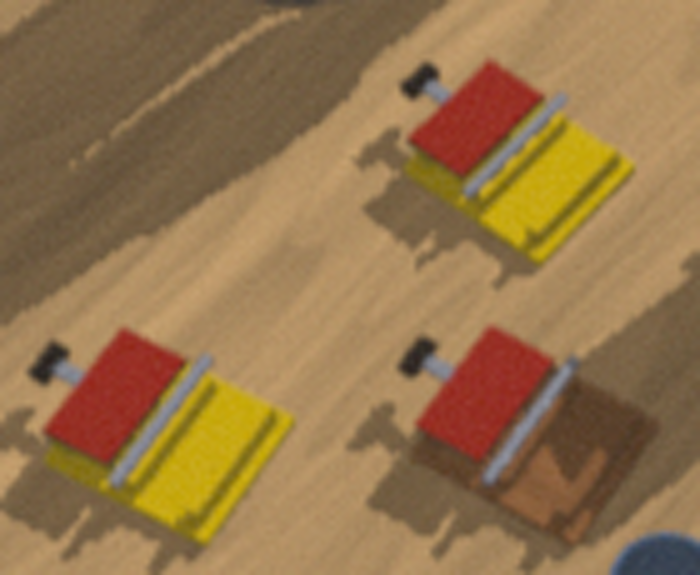

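```bash
cat > h.py <<'E'
import numpy as np,cv2
from bench import bot
from scipy.spatial.transform import Rotation as R
from scipy.optimize import least_squares
Ks=np.array([[499.54656417,0,250.66717333],[0,499.54656417,181.89577538],[0,0,1]])
Ts=np.array([[7.76710037e-01,6.29846902e-01,3.79454898e-03,-4.36756659e+02],[5.19531885e-01,-6.37243287e-01,-5.69216667e-01,-1.96827480e+02],[-3.56101303e-01,4.44087688e-01,-8.22178805e-01,2.21240602e+03]])
Kt=np.array([[419.9265512,0,256.5205408],[0,419.9265512,188.32861321],[0,0,1]])
Tt=np.array([[-7.99772564e-03,-9.99888605e-01,1.26021710e-02,1.68380258e+01],[-9.91332453e-01,6.27535597e-03,-1.31227235e-01,5.99011904e+02],[1.31133534e-01,-1.35424605e-02,-9.91272212e-01,1.40842375e+03]])
Ps=Ks@Ts;Pt=Kt@Tt
def un(p,sc,ox,oy): return np.array([(p[0]+.5)/sc-.5+ox,(p[1]+.5)/sc-.5+oy])
def tri(Ps_,us):
    A=[]
    for P,u in zip(Ps_,us): A+= [u[0]*P[2]-P[0],u[1]*P[2]-P[1]]
    A=np.array(A);X=np.linalg.lstsq(A[:,:3],-A[:,3],rcond=None)[0]
    f=lambda X:np.concatenate([pr(P,X)-u for P,u in zip(Ps_,us)])
    r=least_squares(f,X);return r.x,np.abs(r.fun).max()
def pr(P,X): h=P@np.append(X,1);return h[:2]/h[2]
def quat(q): return R.from_quat([q[1],q[2],q[3],q[0]])
def wrist():
    s=bot.observe();f=bot.grab_frame("wrist")
    M=np.eye(4);M[:3,:3]=quat(s['tcp_rot']).as_matrix();M[:3,3]=s['eef_pos']
    return f["pixels"][:,:,::-1].copy(), f["camera_matrix"]@np.linalg.inv(M@f["T_tool_cam"])[:3]
E
python3 - <<'E'
from h import *
pts=dict(orange=((352,357),(252,190)),grey2=((287,338),(294,168)),grey1=((222,317),(338,147)),apA=((617,412),(80,230)),apB=((695,163),(285,400)),trR=((38,255),(495,215)),trF=((112,55),(605,325)),
tip=((728,340),(85,445)))
for k,(a,b) in pts.items():
    X,e=tri([Pt,Ps],[un(a,6,135,140),un(b,6,240,110)]);print(k,X.round(1),e.round(2))
tp=dict(knob=((383,290),(419,357)),hl=((287,167),(572,365)),hr=((435,145),(490,475)),lc1=((440,238),(418,422)),lc2=((310,258),(490,328)),)
for k,(a,b) in tp.items():
    X,e=tri([Pt,Ps],[un(a,4.4,260,175),un(b,5,90,160)]);print(k,X.round(1),e.round(2))
E
```

```text
orange [546.6 208.3 198. ] 0.2
grey2 [556.5 241.5 197. ] 0.11
grey1 [567.7 274.9 195.8] 0.13
apA [512.3  71.7 261.9] 0.26
apB [655.1  47.5 226.3] 8.09
trR [623.4 410.6  38.3] 0.02
trF [739.6 370.2  46.4] 0.43
tip [561.5  16.7 135.3] 0.36
knob [ 418.8 -292.8   35.6] 0.32
hl [ 514.  -222.4   32.9] 0.1
hr [ 531.4 -334.7   44.1] 0.7
lc1 [ 459.2 -336.2   42.7] 0.68
lc2 [ 443.2 -238.2   32.7] 0.06
```

Run:
```python
from h import *
U=lambda a:un(a,6,135,140)
V=lambda b:un(b,6,240,110)
# params x,y,th,my,mz,g ; N assumption free: mx
ob=[]
def res(p,full=False):
    x,y,th,my,mz,mx,ty=p
    c,s=np.cos(th),np.sin(th)
    W=lambda h:np.array([x+c*h[0]-s*h[1],y+s*h[0]+c*h[1],h[2]])
    L=[]
    for i,(a,b) in enumerate([((352,357),(252,190)),((287,338),(294,168)),((222,317),(338,147))]):
        h=(mx+35*i,my,mz);L+=[pr(Pt,W(h))-U(a),pr(Ps,W(h))-V(b)]
    L+=[pr(Pt,W((-87,66,263)))-U((617,412)),pr(Ps,W((-87,66,263)))-V((80,230)),pr(Pt,W((-87,-66,263)))-U((695,163))]
    L+=[pr(Pt,W((262,ty,50)))-U((38,255)),pr(Pt,W((262,-ty,50)))-U((112,55)),pr(Ps,W((262,ty,50)))-V((495,215)),pr(Ps,W((262,-ty,50)))-V((605,325))]
    return np.array(L) if full else np.ravel(L)
r=least_squares(res,[602,140,1.26,70,198,54,62]);print(r.x.round(2),np.degrees(r.x[2]));print(res(r.x,1).round(2))
```

```text
[600.62 136.41   1.26  73.87 196.91  51.68  60.87] 72.13333433161199
[[-0.04  0.07]
 [-0.31  0.17]
 [-0.09 -0.19]
 [-0.01  0.08]
 [-0.12 -0.11]
 [-0.12 -0.15]
 [-0.89  0.24]
 [-0.15 -0.66]
 [-0.14 -1.12]
 [ 0.92 -0.39]
 [ 0.37 -0.3 ]
 [-0.53 -0.9 ]
 [-0.85 -0.02]]
```

```bash
cat >> h.py <<'E'
HO=np.array([600.6,136.4,0]);TH=np.radians(72.13)
RH=R.from_euler('z',TH)
def hop(h): return HO+RH.apply(h)
def gpose(lean,gx,gz,back,flip=1,gy=0):
    l=np.radians(lean);s,c=np.sin(l),np.cos(l)
    M=np.array([[c*flip,0,s],[0,-flip,0],[s*flip,0,-c]])
    Rw=RH*R.from_matrix(M)
    g=hop(np.array([gx,gy,gz]));return g+Rw.apply([0,0,18.7-back]),Rw
def plan(p0,R0,p1,R1,n=None):
    rv=(R0.inv()*R1).as_rotvec(degrees=True);d=p1-p0
    m=max(np.linalg.norm(d)/60,np.linalg.norm(rv)/10.4)
    n=n or int(np.ceil(m))
    st=R.from_rotvec(rv/n,degrees=True)
    out=[];Rc=R0
    for i in range(n):
        out.append(Rc.inv().apply(d/n).round(1).tolist());Rc=Rc*st
    print(n,"rot/row",(rv/n).round(2).tolist());[print(o) for o in out]
def cur():
    s=bot.observe();return s['eef_pos'],quat(s['tcp_rot']),s
E
python3 - <<'E'
from h import *
p,Rr,s=cur()
print(Rr.as_matrix().round(3))
p1,R1=gpose(32,-100,143,150);print(p1,R1.as_matrix().round(3))
plan(p+[0,0,120],Rr,p1,R1)
for u,z in(((275,135),170),((355,157),90),((297,157),25),((398,205),20),((190,258),30),((146,247),44),((116,160),20)):
    # back-project top at z
    A=Pt[:,:3];C=-np.linalg.inv(A)@Pt[:,3];d=np.linalg.inv(A)@np.array([*u,1]);print(u,(C+d*(z-C[2])/d[2]).round(0))
E
```

```text
[[-0.959  0.284 -0.   ]
 [ 0.284  0.959 -0.001]
 [-0.    -0.001 -1.   ]]
[548.56345691 -24.99712427 254.34871503] [[ 0.26   0.952  0.163]
 [ 0.807 -0.307  0.504]
 [ 0.53   0.    -0.848]]
13 rot/row [-1.96, 1.92, 6.83]
[-41.0, -37.9, 7.5]
[-45.4, -33.0, 4.8]
[-49.2, -27.4, 2.2]
[-52.1, -21.4, -0.4]
[-54.2, -15.0, -2.8]
[-55.5, -8.3, -5.0]
[-55.9, -1.5, -7.0]
[-55.4, 5.4, -8.8]
[-54.0, 12.3, -10.4]
[-51.8, 19.0, -11.6]
[-48.7, 25.4, -12.5]
[-44.9, 31.4, -13.1]
[-40.4, 36.9, -13.4]
(275, 135) [753. -46. 170.]
(355, 157) [ 697. -319.   90.]
(297, 157) [ 711. -131.   25.]
(398, 205) [ 540. -481.   20.]
(190, 258) [364. 240.  30.]
(146, 247) [402. 386.  44.]
(116, 160) [705. 505.  20.]
```

Run:
```python
from h import *
p,Rr,s=cur()
p1,R1=gpose(32,-100,143,150)
plan(p+[0,0,120],Rr,p1+[0,-30,100],R1,14)
```

```text
14 rot/row [-1.82, 1.78, 6.34]
[-38.7, -37.3, -0.2]
[-42.5, -32.7, -2.6]
[-45.7, -27.7, -4.9]
[-48.3, -22.3, -7.2]
[-50.2, -16.6, -9.3]
[-51.4, -10.6, -11.3]
[-51.9, -4.5, -13.2]
[-51.6, 1.7, -14.8]
[-50.6, 7.8, -16.3]
[-48.9, 13.9, -17.5]
[-46.4, 19.7, -18.4]
[-43.4, 25.3, -19.1]
[-39.7, 30.5, -19.5]
[-35.4, 35.3, -19.6]
```

Request:
carry_out:
  steps:
    - {"delta_pos":[0,0,-60],"delta_rot":[0,0,0],"gripper":1}
    - {"delta_pos":[0,0,-60],"delta_rot":[0,0,0],"gripper":1}
    - {"delta_pos":[-38.7,-37.3,0],"delta_rot":[-1.8,1.8,6.3],"gripper":1}
    - {"delta_pos":[-42.5,-32.7,-2.6],"delta_rot":[-1.8,1.8,6.3],"gripper":1}
    - {"delta_pos":[-45.7,-27.7,-5],"delta_rot":[-1.8,1.8,6.3],"gripper":1}
    - {"delta_pos":[-48.3,-22.3,-7],"delta_rot":[-1.8,1.8,6.3],"gripper":1}
    - {"delta_pos":[-50.2,-16.6,-9],"delta_rot":[-1.8,1.8,6.3],"gripper":1}
    - {"delta_pos":[-51.4,-10.6,-11],"delta_rot":[-1.8,1.8,6.3],"gripper":1}

```text
clock: 1.15
eef_pos: [337.5, 317.8, 351.6]
tcp_rot: [-0.078, 0.456, 0.88, 0.105]
force: [0.4, 1.3, -0.8]
width: 1.0
```

Run:
```python
from h import *
p,Rr,s=cur()
print(s['clock'],p,s['q'].round(3))
p1,R1=gpose(32,-100,143,150)
plan(p,Rr,p1+[0,-30,100],R1,9)
```

```text
1.15 [337.53721891 317.75749233 351.63905326] [-0.984 -0.01   0.292  1.876 -0.246  1.151  0.01 ]
9 rot/row [-1.63, 1.56, 5.63]
[-45.9, -4.1, -11.9]
[-45.7, 0.8, -13.2]
[-45.0, 5.7, -14.4]
[-43.8, 10.5, -15.3]
[-42.1, 15.1, -16.2]
[-40.0, 19.7, -16.8]
[-37.4, 23.9, -17.2]
[-34.3, 28.0, -17.5]
[-30.9, 31.7, -17.5]
```

Request:
carry_out:
  steps:
    - {"delta_pos":[-45.9,-4,-12],"delta_rot":[-1.6,1.6,5.6],"gripper":1}
    - {"delta_pos":[-45.7,1,-13],"delta_rot":[-1.6,1.6,5.6],"gripper":1}
    - {"delta_pos":[-45,6,-14],"delta_rot":[-1.6,1.6,5.6],"gripper":1}
    - {"delta_pos":[-44,10.5,-15],"delta_rot":[-1.6,1.6,5.6],"gripper":1}
    - {"delta_pos":[-42,15,-16],"delta_rot":[-1.6,1.6,5.6],"gripper":1}
    - {"delta_pos":[-40,20,-17],"delta_rot":[-1.6,1.6,5.6],"gripper":1}
    - {"delta_pos":[-37,24,-17],"delta_rot":[-1.6,1.6,5.6],"gripper":1}
    - {"delta_pos":[-34,28,-17],"delta_rot":[-1.6,1.6,5.6],"gripper":1}
    - {"delta_pos":[-31,31,-17],"delta_rot":[-1.6,1.6,5.6],"gripper":1}
    - {"delta_pos":[0,0,0],"delta_rot":[0,0,0],"gripper":1}

```text
clock: 2.4
eef_pos: [551.4, -54.0, 351.4]
tcp_rot: [-0.164, 0.776, 0.567, 0.221]
force: [0.7, 0.8, 0.6]
width: 0.999
```

Run:
```python
from h import *
p,Rr,s=cur()
print(s['clock'],p,s['q'].round(3),s['joint_velocities'].round(2))
im,P=wrist();np.save("P1.npy",P);cv2.imwrite("pics/w1.png",im)
p1,R1=gpose(32,-100,143,150)
plan(p,Rr,p1,R1)
for h in [(-92-6,0,143),(-126,0,160),(-87,66,263),(-87,-66,263)]: print(pr(P,hop(np.array(h))))
```

```text
2.4 [551.44173607 -54.00277152 351.35607204] [-0.285  0.32   0.86   1.71  -0.783  1.451  0.451] [-0.06 -0.04 -0.05  0.03  0.03 -0.01 -0.01]
2 rot/row [-0.18, 0.02, 0.02]
[-14.3, -5.5, 48.3]
[-14.3, -5.7, 48.2]
[243.93747531 180.97511027]
[243.23755819 201.62333197]
[158.69030376 128.02889953]
[320.96447795 128.19527394]
```

View pics/w1.png

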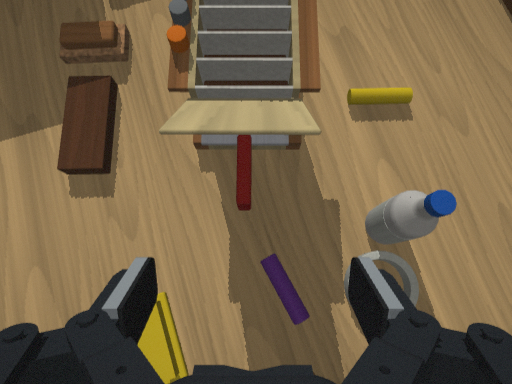

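Request:
carry_out:
  steps:
    - {"delta_pos":[-14,-5.5,48],"delta_rot":[0,0,0],"gripper":1}
    - {"delta_pos":[-14,-5.5,48],"delta_rot":[0,0,0],"gripper":1}
    - {"delta_pos":[0,0,0],"delta_rot":[0,0,0],"gripper":1}

```text
clock: 2.82
eef_pos: [545.9, -17.1, 254.2]
tcp_rot: [-0.169, 0.773, 0.57, 0.22]
force: [-0.7, 0.3, -0.2]
width: 1.0
```

Run:
```python
from h import *
p,Rr,s=cur()
print(s['clock'],p,s['q'].round(3),s['joint_velocities'].round(2))
im,P=wrist();np.save("P2.npy",P);cv2.imwrite("pics/w2.png",im)
a=cv2.resize(im[60:260,140:350],None,fx=3,fy=3,interpolation=cv2.INTER_CUBIC);cv2.imwrite("pics/cw2.png",a)
im=cv2.imread("pics/w1.png")
a=cv2.resize(im[70:230,140:340],None,fx=3.6,fy=3.6,interpolation=cv2.INTER_CUBIC);cv2.imwrite("pics/cw1.png",a)
```

```text
2.825 [545.85040274 -17.13875501 254.15156343] [-0.302  0.386  0.806  1.887 -0.874  1.273  0.582] [ 0.01 -0.04  0.05 -0.1   0.02  0.05 -0.04]
```

View pics/cw2.png

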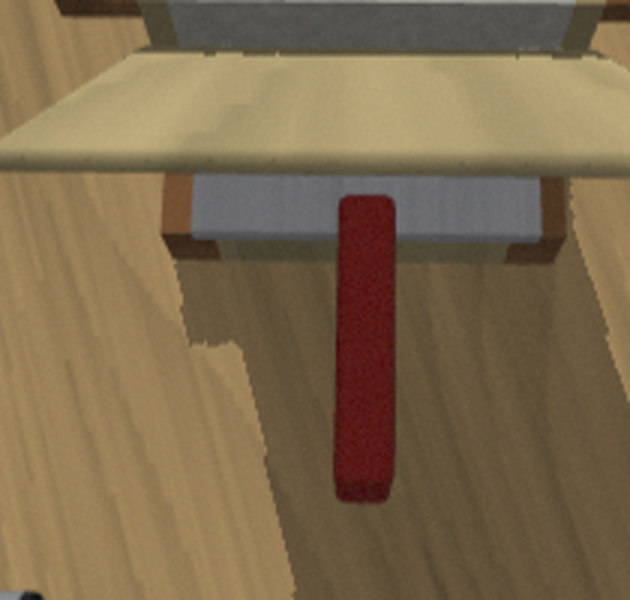

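View pics/cw1.png

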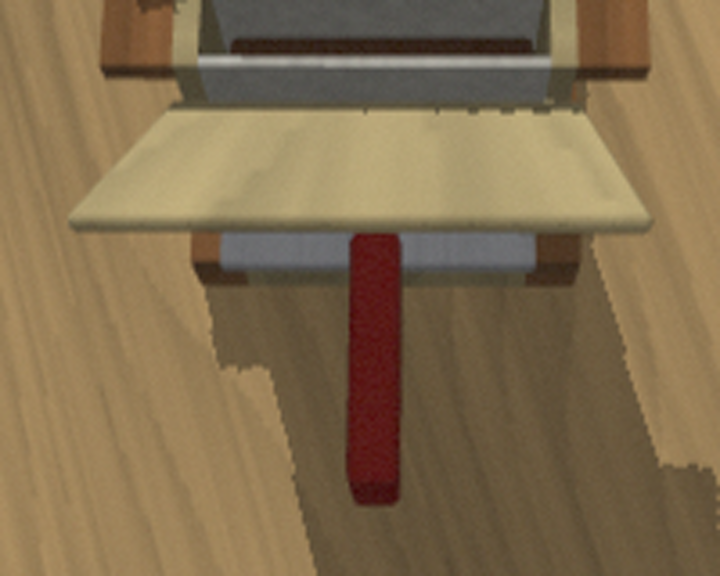

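Run:
```python
from h import *
P1=np.load("P1.npy");P2=np.load("P2.npy")
a=un((375,485),3.6,140,70);b=un((363,487),3,140,60)
X,e=tri([P1,P2],[a,b]);print("tip wrist",X,e)
X,e=tri([P1,P2,Pt],[a,b,un((730,340),6,135,140)]);print("tip all",X,e)
def bp(P,u,z):
    A=P[:,:3];C=-np.linalg.inv(A)@P[:,3];d=np.linalg.inv(A)@np.array([*u,1]);return C+d*(z-C[2])/d[2]
t=bp(P2,b,160);i=bp(P2,un((367,197),3,140,60),160);print(t,i,np.linalg.norm(t-i),np.degrees(np.arctan2(*(i-t)[1::-1])))
t2=bp(P1,a,160);print(t2)
for q in (t,i,t2): print("hop",RH.inv().apply(q-HO))
```

```text
tip wrist [561.3229911   15.09785109 150.20583537] 0.4475182830634594
tip all [561.3613469   15.47895484 147.79538216] 0.6197161280292107
[560.41066237  13.51951673 160.        ] [585.74642131  90.81643156 160.        ] 81.3431848624341 71.85230849294084
[561.61983702  13.39902904 160.        ]
hop [-129.28457225    0.54351237  160.        ]
hop [-4.79423428e+01  1.49273504e-01  1.60000000e+02]
hop [-129.02820174   -0.64429855  160.        ]
```

Run:
```python
from h import *
p,Rr,s=cur()
p1,R1=gpose(38,-109,143,70,gy=0)
p2,R2=gpose(38,-109,143,0,gy=0)
print(p1,p2)
plan(p,Rr,p1,R1,3);plan(p1,R1,p2,R2,3)
```

```text
[557.46080344   2.59898526 183.42495166] [570.68526274  43.61611621 128.26419891]
3 rot/row [-0.24, 1.96, 0.15]
[-6.3, 1.3, 24.8]
[-7.1, 1.2, 24.6]
[-8.0, 1.1, 24.3]
3 rot/row [0.0, 0.0, 0.0]
[-0.0, -0.0, 23.3]
[-0.0, -0.0, 23.3]
[-0.0, -0.0, 23.3]
```

Request:
carry_out:
  steps:
    - {"delta_pos":[-6.3,1.3,24.8],"delta_rot":[-0.2,2,0.1],"gripper":1}
    - {"delta_pos":[-7.1,1.2,24.6],"delta_rot":[-0.2,2,0.1],"gripper":1}
    - {"delta_pos":[-8,1.1,24.3],"delta_rot":[-0.2,2,0.1],"gripper":1}
    - {"delta_pos":[0,0,0],"delta_rot":[0,0,0],"gripper":1}

```text
clock: 3.38
eef_pos: [558.8, 0.6, 184.0]
tcp_rot: [-0.192, 0.764, 0.557, 0.264]
force: [-0.6, -0.7, 0.6]
width: 1.003
```

Run:
```python
from h import *
p,Rr,s=cur()
print(s['clock'],p,s['q'].round(3))
im,P=wrist();cv2.imwrite("pics/w3.png",im)
p2,R2=gpose(38,-109,143,0)
plan(p,Rr,p2,R2,3)
```

```text
3.375 [558.83563541   0.58024471 183.98596929] [-0.198  0.508  0.715  1.979 -1.081  1.225  0.805]
3 rot/row [0.01, -0.03, 0.03]
[0.2, -0.7, 23.8]
[0.3, -0.7, 23.8]
[0.3, -0.6, 23.8]
```

View pics/w3.png

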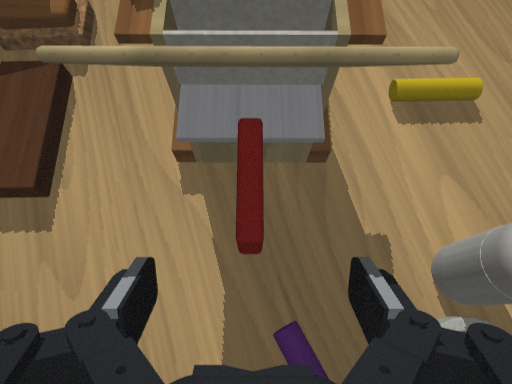

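Request:
carry_out:
  steps:
    - {"delta_pos":[0.3,-0.5,23.8],"delta_rot":[0,0,0],"gripper":1}
    - {"delta_pos":[0.3,-0.5,23.8],"delta_rot":[0,0,0],"gripper":1}
    - {"delta_pos":[0.3,-0.5,23.8],"delta_rot":[0,0,0],"gripper":1}
    - {"delta_pos":[0,0,0],"delta_rot":[0,0,0],"gripper":1}

```text
clock: 3.92
eef_pos: [571.5, 45.0, 129.0]
tcp_rot: [-0.192, 0.763, 0.558, 0.265]
force: [-0.5, -0.5, -0.2]
width: 0.997
```

Run:
```python
from h import *
p,Rr,s=cur()
print(s['clock'],p,s['q'].round(3),s['force'])
im,P=wrist();cv2.imwrite("pics/w4.png",im)
print(RH.inv().apply(p-HO), Rr.inv().apply(RH.apply([-1,0,0])), Rr.inv().apply([0,0,1]))
```

```text
3.925 [571.49810716  44.99718157 128.97925636] [-0.236  0.584  0.653  2.029 -1.205  1.132  0.876] [-0.52362476 -0.46220804 -0.18431777]
[-95.92326619  -0.34983751 128.97925636] [-0.78656255 -0.00341559 -0.61750117] [ 0.6174948   0.0028065  -0.78656996]
```

View pics/w4.png

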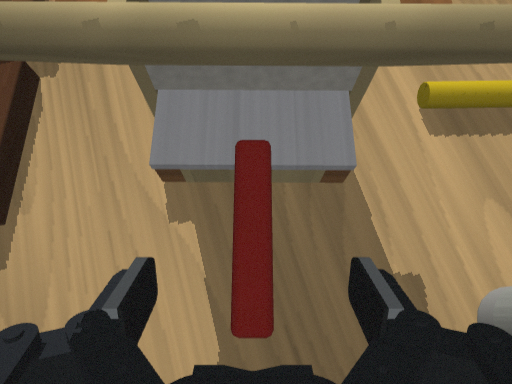

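Request:
carry_out:
  steps:
    - {"delta_pos":[0,0,0],"delta_rot":[0,0,0],"gripper":0}
    - {"delta_pos":[0,0,0],"delta_rot":[0,0,0],"gripper":0}
    - {"delta_pos":[0,0,0],"delta_rot":[0,0,0],"gripper":0}
    - {"delta_pos":[0,0,0],"delta_rot":[0,0,0],"gripper":0}
    - {"delta_pos":[0,0,0],"delta_rot":[0,0,0],"gripper":0}
    - {"delta_pos":[0,0,0],"delta_rot":[0,0,0],"gripper":0}
  grip_force: 60

```text
clock: 4.72
eef_pos: [571.0, 43.8, 128.0]
tcp_rot: [-0.191, 0.764, 0.557, 0.265]
force: [-1.2, -2.2, 5.4]
width: 0.178
```

Run:
```python
from h import *
p,Rr,s=cur()
print(s['clock'],p,s['width'],s['force'],RH.inv().apply(p-HO))
im,P=wrist();cv2.imwrite("pics/w5.png",im)
```

```text
4.725 [570.97193383  43.76653072 127.96801956] 0.17824744976081222 [-1.24484742 -2.16831104  5.42565706] [-97.25600521  -0.22668475 127.96801956]
```

View pics/w5.png

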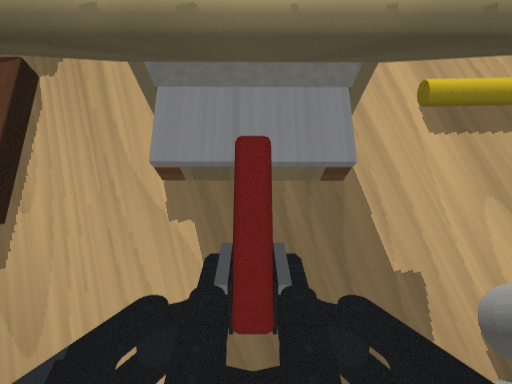

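Request:
carry_out:
  steps:
    - {"delta_pos":[-8.3,0,-6.5],"delta_rot":[0,0,0],"gripper":0}
    - {"delta_pos":[-8.3,0,-6.5],"delta_rot":[0,0,0],"gripper":0}
    - {"delta_pos":[-8.3,0,-6.5],"delta_rot":[0,0,0],"gripper":0}
    - {"delta_pos":[-8.3,0,-6.5],"delta_rot":[0,0,0],"gripper":0}
    - {"delta_pos":[-8.3,0,-6.5],"delta_rot":[0,0,0],"gripper":0}
    - {"delta_pos":[0,0,0],"delta_rot":[0,0,0],"gripper":0}

```text
clock: 5.52
eef_pos: [554.1, -8.3, 127.9]
tcp_rot: [-0.191, 0.764, 0.556, 0.264]
force: [-4.1, -3.4, 10.1]
width: 0.183
```

```bash
cat > g.py <<'E'
from h import *
import sys
n=sys.argv[1]
p,Rr,s=cur()
print(s['clock'],p,s['width'],s['force'],RH.inv().apply(p-HO),s['q'].round(2))
im,P=wrist()
t=bot.grab_frame("top")["pixels"][:,:,::-1];sc=bot.grab_frame("scene")["pixels"][:,:,::-1]
a=cv2.resize(t[130:230,130:270],(420,300),interpolation=cv2.INTER_CUBIC);b=cv2.resize(sc[110:210,230:370],(420,300),interpolation=cv2.INTER_CUBIC)
o=np.hstack([cv2.resize(im,(380,285)),a[:285,:420]]);cv2.imwrite(f"pics/{n}.png",np.vstack([o,np.hstack([cv2.resize(b,(400,285)),np.zeros((285,400,3),np.uint8)])]))
cv2.imwrite(f"pics/{n}_w.png",im)
E
python3 g.py pull1
```

```text
5.525 [554.14428298  -8.28726819 127.91768554] 0.18295847724019554 [-4.11124057 -3.43267064 10.11051614] [-151.96218396   -0.18402186  127.91768554] [-0.14  0.6   0.68  2.02 -1.16  1.19  0.94]
```

View pics/pull1.png

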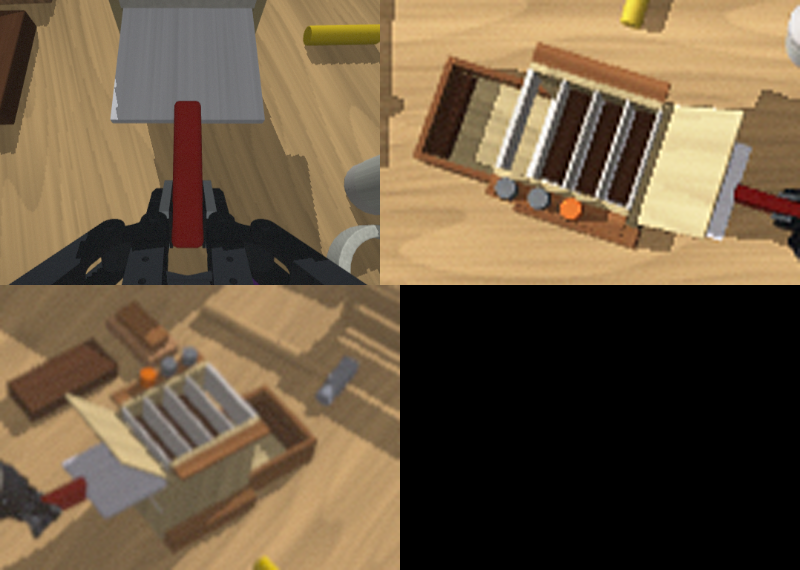

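Request:
carry_out:
  steps:
    - {"delta_pos":[-8,0,-6.3],"delta_rot":[0,0,0],"gripper":0}
    - {"delta_pos":[-8,0,-6.3],"delta_rot":[0,0,0],"gripper":0}
    - {"delta_pos":[-8,0,-6.3],"delta_rot":[0,0,0],"gripper":0}
    - {"delta_pos":[-8,0,-6.3],"delta_rot":[0,0,0],"gripper":0}
    - {"delta_pos":[-8,0,-6.3],"delta_rot":[0,0,0],"gripper":0}
    - {"delta_pos":[0,0,0],"delta_rot":[0,0,0],"gripper":0}
    - {"delta_pos":[0,0,0],"delta_rot":[0,0,0],"gripper":0}

```text
clock: 6.55
eef_pos: [538.4, -56.7, 127.9]
tcp_rot: [-0.191, 0.764, 0.556, 0.264]
force: [-1.4, -2.8, 9.5]
width: 0.179
```

```bash
python3 g.py pull2
```

```text
6.55 [538.44179177 -56.74273009 127.94467329] 0.17931377841604718 [-1.40379232 -2.78057117  9.49578777] [-2.02898362e+02 -1.08055853e-01  1.27944673e+02] [-0.06  0.61  0.69  2.   -1.11  1.24  0.99]
```

View pics/pull2.png

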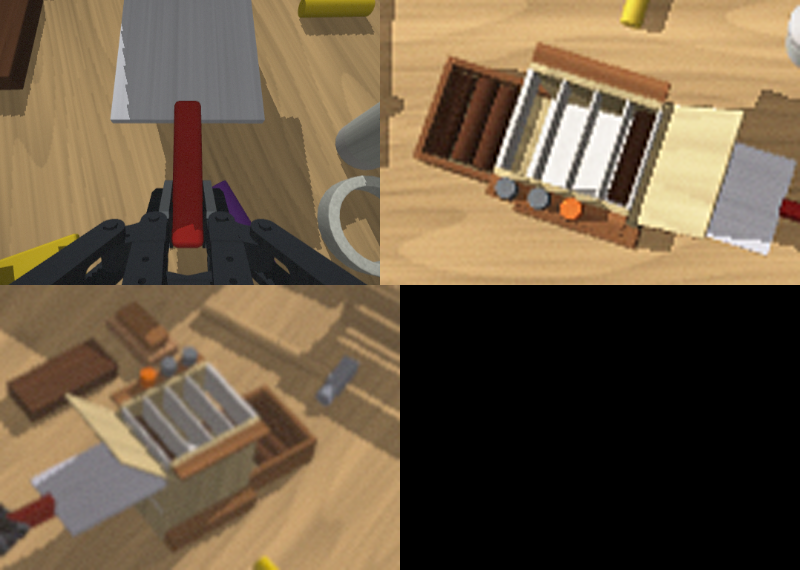

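Request:
carry_out:
  steps:
    - {"delta_pos":[9.1,0,7.2],"delta_rot":[0,0,0],"gripper":0}
    - {"delta_pos":[9.1,0,7.2],"delta_rot":[0,0,0],"gripper":0}
    - {"delta_pos":[9.1,0,7.2],"delta_rot":[0,0,0],"gripper":0}
    - {"delta_pos":[9.1,0,7.2],"delta_rot":[0,0,0],"gripper":0}
    - {"delta_pos":[9.1,0,7.2],"delta_rot":[0,0,0],"gripper":0}
    - {"delta_pos":[9.1,0,7.2],"delta_rot":[0,0,0],"gripper":0}
    - {"delta_pos":[9.1,0,7.2],"delta_rot":[0,0,0],"gripper":0}
    - {"delta_pos":[9.1,0,7.2],"delta_rot":[0,0,0],"gripper":0}
    - {"delta_pos":[9.1,0,7.2],"delta_rot":[0,0,0],"gripper":0}
    - {"delta_pos":[0,0,0],"delta_rot":[0,0,0],"gripper":0}

```text
clock: 7.95
eef_pos: [571.2, 44.6, 127.9]
tcp_rot: [-0.192, 0.763, 0.557, 0.265]
force: [0.6, 2.7, 9.0]
width: 0.18
```

```bash
python3 g.py push1
```

```text
7.95 [571.23265431  44.6285307  127.94028464] 0.17964307492833773 [0.56495027 2.69835948 9.00183287] [-96.35558799  -0.21031496 127.94028464] [-0.23  0.59  0.65  2.03 -1.21  1.13  0.88]
```

View pics/push1.png

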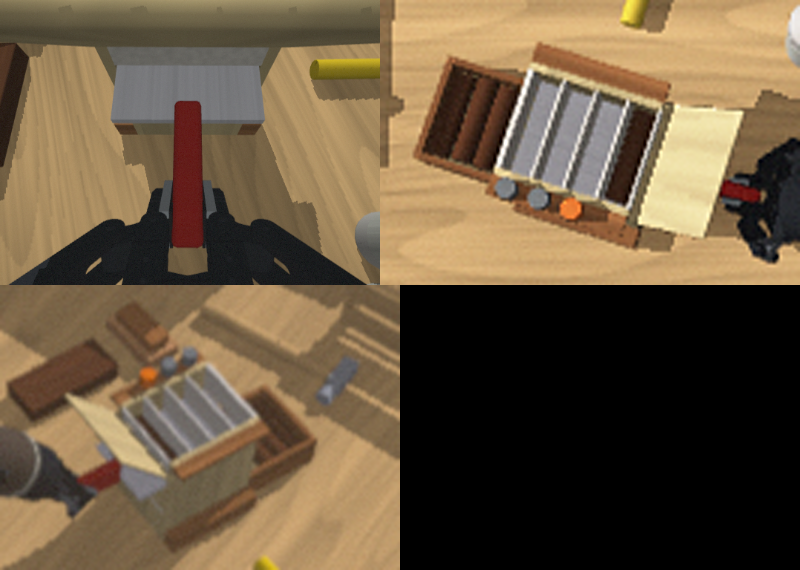

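Three blanks are in the tray, bay 4 is still loaded, and the gate is back near its starting position. I'll push on in small steps until it reaches the stop.

Request:
carry_out:
  steps:
    - {"delta_pos":[1.6,0,1.2],"delta_rot":[0,0,0],"gripper":0}
    - {"delta_pos":[1.6,0,1.2],"delta_rot":[0,0,0],"gripper":0}
    - {"delta_pos":[0,0,0],"delta_rot":[0,0,0],"gripper":0}

```text
clock: 8.48
eef_pos: [572.1, 47.1, 127.9]
tcp_rot: [-0.191, 0.764, 0.557, 0.265]
force: [-1.8, -1.0, 12.2]
width: 0.182
```

```bash
python3 -c "
from h import *
p,Rr,s=cur();print(s['force'],RH.inv().apply(p-HO),RH.inv().apply(s['force']))"
```

```text
[-1.78226989 -0.96046636 12.2026688 ] [-93.68858242  -0.268466   127.94694638] [-1.46103321  1.40155755 12.2026688 ]
```

Request:
carry_out:
  steps:
    - {"delta_pos":[1.6,0,1.2],"delta_rot":[0,0,0],"gripper":0}
    - {"delta_pos":[0,0,0],"delta_rot":[0,0,0],"gripper":0}

```text
clock: 8.72
eef_pos: [572.3, 47.6, 127.9]
tcp_rot: [-0.191, 0.765, 0.556, 0.264]
force: [-6.6, -6.6, 14.2]
width: 0.178
```

```bash
python3 -c "
from h import *
p,Rr,s=cur();print(s['force'],RH.inv().apply(p-HO),RH.inv().apply(s['force']))"
```

```text
[-6.62242191 -6.5710476  14.24021605] [-93.24637479  -0.28232137 127.90488147] [-8.28617403  4.28654388 14.24021605]
```

Request:
carry_out:
  steps:
    - {"delta_pos":[1.6,0,1.2],"delta_rot":[0,0,0],"gripper":0}
    - {"delta_pos":[0,0,0],"delta_rot":[0,0,0],"gripper":0}

```text
clock: 8.98
eef_pos: [572.3, 47.6, 127.9]
tcp_rot: [-0.19, 0.765, 0.556, 0.264]
force: [-12.9, -13.9, 19.6]
width: 0.18
```

```bash
python3 -c "
from h import *
p,Rr,s=cur();print(s['force'],RH.inv().apply(p-HO),RH.inv().apply(s['force']))"
```

```text
[-12.85364692 -13.89424971  19.64315151] [-93.22304753  -0.33651777 127.8833857 ] [-17.16817301   7.96995921  19.64315151]
```

Request:
carry_out:
  steps:
    - {"delta_pos":[-1.6,0,-1.2],"delta_rot":[0,0,0],"gripper":0}
    - {"delta_pos":[0,0,0],"delta_rot":[0,0,0],"gripper":1}
    - {"delta_pos":[0,0,0],"delta_rot":[0,0,0],"gripper":1}
    - {"delta_pos":[0,0,0],"delta_rot":[0,0,0],"gripper":1}
    - {"delta_pos":[0,0,0],"delta_rot":[0,0,0],"gripper":1}
    - {"delta_pos":[0,0,0],"delta_rot":[0,0,0],"gripper":1}
    - {"delta_pos":[0,0,-30],"delta_rot":[0,0,0],"gripper":1}
    - {"delta_pos":[0,0,-45],"delta_rot":[0,0,0],"gripper":1}
    - {"delta_pos":[0,0,-50],"delta_rot":[0,0,0],"gripper":1}
    - {"delta_pos":[0,0,0],"delta_rot":[0,0,0],"gripper":1}

```text
clock: 10.22
eef_pos: [550.2, -26.4, 228.6]
tcp_rot: [-0.189, 0.764, 0.556, 0.266]
force: [0.0, 0.9, -0.0]
width: 1.003
```

```bash
python3 g.py ret1
python3 - <<'E'
from h import *
p,Rr,s=cur();im,P=wrist()
def bp(P,u,z):
    A=P[:,:3];C=-np.linalg.inv(A)@P[:,3];d=np.linalg.inv(A)@np.array([*u,1]);return C+d*(z-C[2])/d[2]
# predicted tip for gate 0, 4
for x in(-120,-124,-128): print(x,pr(P,hop(np.array([x,0,160]))))
E
```

```text
10.225 [550.18365437 -26.3803851  228.57639313] 1.0028254598817548 [ 0.02037903  0.88261782 -0.04327333] [-170.39775401   -1.96649646  228.57639313] [-0.18  0.45  0.75  1.93 -1.    1.29  0.75]
-120 [253.93453838 208.54617493]
-124 [253.93665124 213.96550122]
-128 [253.93878835 219.44702514]
```

View pics/ret1.png

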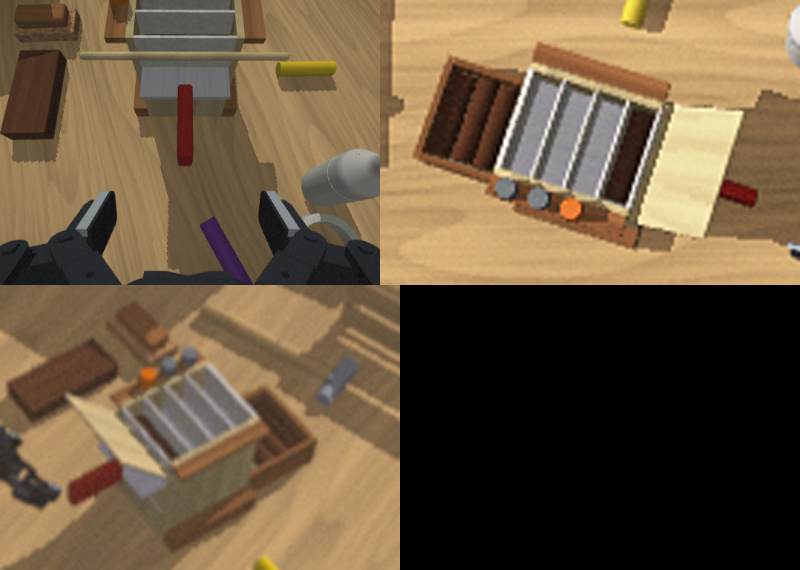

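View pics/ret1_w.png

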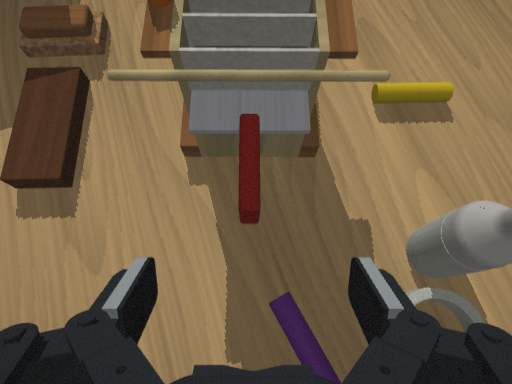

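Request:
carry_out:
  steps:
    - {"delta_pos":[-10,-0.5,0],"delta_rot":[0,0,0],"gripper":0}
    - {"delta_pos":[-10,-0.5,20],"delta_rot":[0,0,0],"gripper":0}
    - {"delta_pos":[-10,-0.5,20],"delta_rot":[0,0,0],"gripper":0}
    - {"delta_pos":[-10,-0.5,23],"delta_rot":[0,0,0],"gripper":0}
    - {"delta_pos":[0,0,23.8],"delta_rot":[0,0,0],"gripper":0}
    - {"delta_pos":[0,0,0],"delta_rot":[0,0,0],"gripper":0}
    - {"delta_pos":[0,0,0],"delta_rot":[0,0,0],"gripper":0}

```text
clock: 11.3
eef_pos: [554.1, -2.0, 132.8]
tcp_rot: [-0.191, 0.764, 0.557, 0.264]
force: [-0.3, 0.4, -0.3]
width: 0.0
```

```bash
python3 g.py chk1
```

```text
11.3 [554.08281748  -1.99331831 132.81946349] 0.000250035912084197 [-0.29130128  0.37400722 -0.30250562] [-145.99074561    1.80582915  132.81946349] [-0.16  0.58  0.67  2.03 -1.15  1.18  0.92]
```

View pics/chk1_w.png

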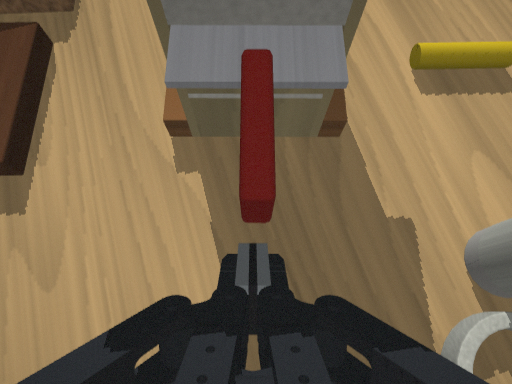

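Request:
carry_out:
  steps:
    - {"delta_pos":[3.1,1.5,2.5],"delta_rot":[0,0,0],"gripper":0}
    - {"delta_pos":[3.1,0,2.5],"delta_rot":[0,0,0],"gripper":0}
    - {"delta_pos":[1.6,0,1.2],"delta_rot":[0,0,0],"gripper":0}
    - {"delta_pos":[0,0,0],"delta_rot":[0,0,0],"gripper":0}

```text
clock: 11.95
eef_pos: [558.6, 8.0, 132.8]
tcp_rot: [-0.192, 0.764, 0.557, 0.264]
force: [0.0, 1.4, -0.6]
width: 0.003
```

```bash
cat > f.py <<'E'
from h import *
p,Rr,s=cur();print(s['clock'],RH.inv().apply(p-HO).round(2),RH.inv().apply(s['force']).round(1))
E
python3 f.py
```

```text
11.95 [-135.05    0.54  132.77] [ 1.4  0.4 -0.6]
```

Request:
carry_out:
  steps:
    - {"delta_pos":[1.6,0,1.2],"delta_rot":[0,0,0],"gripper":0}
    - {"delta_pos":[0,0,0],"delta_rot":[0,0,0],"gripper":0}

```text
clock: 12.2
eef_pos: [559.3, 9.7, 132.8]
tcp_rot: [-0.192, 0.764, 0.557, 0.264]
force: [0.4, 1.2, 0.1]
width: 0.003
```

```bash
python3 f.py
```

```text
12.2 [-133.25    0.43  132.81] [ 1.2 -0.   0.1]
```

Request:
carry_out:
  steps:
    - {"delta_pos":[1.6,0,1.2],"delta_rot":[0,0,0],"gripper":0}
    - {"delta_pos":[0,0,0],"delta_rot":[0,0,0],"gripper":0}

```text
clock: 12.45
eef_pos: [559.9, 11.5, 132.8]
tcp_rot: [-0.192, 0.764, 0.557, 0.264]
force: [0.4, -0.2, 0.2]
width: 0.002
```

```bash
python3 f.py
```

```text
12.45 [-131.35    0.38  132.83] [-0.  -0.5  0.2]
```

Request:
carry_out:
  steps:
    - {"delta_pos":[1.6,0,1.2],"delta_rot":[0,0,0],"gripper":0}
    - {"delta_pos":[0,0,0],"delta_rot":[0,0,0],"gripper":0}

```text
clock: 12.7
eef_pos: [560.1, 11.8, 132.7]
tcp_rot: [-0.191, 0.764, 0.557, 0.264]
force: [-4.3, -7.1, 3.2]
width: -0.001
```

```bash
python3 f.py
```

```text
12.7 [-131.01    0.32  132.75] [-8.1  1.9  3.2]
```

Request:
carry_out:
  steps:
    - {"delta_pos":[1.6,0,1.2],"delta_rot":[0,0,0],"gripper":0}
    - {"delta_pos":[0,0,0],"delta_rot":[0,0,0],"gripper":0}

```text
clock: 12.95
eef_pos: [560.2, 12.0, 132.7]
tcp_rot: [-0.19, 0.765, 0.556, 0.263]
force: [-9.7, -13.7, 6.9]
width: 0.001
```

```bash
python3 f.py
python3 - <<'E'
from h import *
p,Rr,s=cur()
print(p,Rr.as_matrix().round(3),s['q'].round(2))
# tally: hinge & knob
H=np.array([522.7,-278.4,40]);K=np.array([418.8,-292.8,40])
a=np.arctan2(*(H-K)[1::-1]);print(np.degrees(a),np.linalg.norm(H-K))
E
```

```text
12.95 [-130.83    0.26  132.69] [-16.    5.    6.9]
[560.20796282  11.96351078 132.68515319] [[ 0.243  0.951  0.192]
 [ 0.751 -0.31   0.583]
 [ 0.614  0.002 -0.789]] [-0.18  0.58  0.67  2.03 -1.17  1.16  0.9 ]
7.890631028497394 104.89313609574273
```

```bash
cat >> h.py <<'E'
def tpose(x,y,z,ang):
    a=np.radians(ang);c,s=np.cos(a),np.sin(a)
    return np.array([x,y,z]),R.from_matrix([[c,s,0],[s,-c,0],[0,0,-1]])
E
python3 - <<'E'
from h import *
p,Rr,s=cur()
p0=p+RH.apply([-4,0,0])+Rr.apply([-12,0,-120]);print(p0)
p1,R1=tpose(419,-293,200,8)
plan(p0,Rr,p1,R1)
E
```

```text
[533.06756699 -70.86755734 220.02196283]
8 rot/row [-2.63, -4.23, 7.7]
[-25.9, -5.0, -17.0]
[-27.4, -0.6, -15.1]
[-28.2, 3.7, -13.0]
[-28.3, 8.1, -10.6]
[-27.6, 12.3, -8.1]
[-26.2, 16.2, -5.4]
[-24.1, 19.8, -2.7]
[-21.3, 22.9, -0.1]
```

Request:
carry_out:
  steps:
    - {"delta_pos":[-15,0,-3],"delta_rot":[0,0,0],"gripper":0}
    - {"delta_pos":[0,0,-60],"delta_rot":[0,0,0],"gripper":1}
    - {"delta_pos":[0,0,-60],"delta_rot":[0,0,0],"gripper":1}
    - {"delta_pos":[-25.9,-5,-17],"delta_rot":[-2.6,-4.2,7.7],"gripper":1}
    - {"delta_pos":[-27.4,-0.6,-15],"delta_rot":[-2.6,-4.2,7.7],"gripper":1}
    - {"delta_pos":[-28.2,3.7,-13],"delta_rot":[-2.6,-4.2,7.7],"gripper":1}
    - {"delta_pos":[-28.3,8.1,-10.6],"delta_rot":[-2.6,-4.2,7.7],"gripper":1}
    - {"delta_pos":[-27.6,12.3,-8.1],"delta_rot":[-2.6,-4.2,7.7],"gripper":1}
    - {"delta_pos":[-26.2,16.2,-5.4],"delta_rot":[-2.6,-4.2,7.7],"gripper":1}
    - {"delta_pos":[-24.1,19.8,-2.7],"delta_rot":[-2.6,-4.2,7.7],"gripper":1}
    - {"delta_pos":[-21.3,22.9,0],"delta_rot":[-2.6,-4.2,7.7],"gripper":1}
    - {"delta_pos":[0,0,0],"delta_rot":[0,0,0],"gripper":1}

```text
clock: 14.45
eef_pos: [420.9, -290.8, 198.3]
tcp_rot: [-0.004, 0.997, 0.072, 0.001]
force: [0.1, 0.5, -0.6]
width: 0.998
```

Run:
```python
from h import *
p,Rr,s=cur()
print(s['clock'],p,Rr.as_matrix().round(3),s['q'].round(2),s['joint_velocities'].round(2))
im,P=wrist();np.save("P6.npy",P);cv2.imwrite("pics/w6.png",im)
print(pr(P,[419,-293,40]),pr(P,[522.7,-278.4,40]))
```

```text
14.45 [ 420.94160371 -290.77167447  198.32338766] [[ 0.99   0.143  0.001]
 [ 0.143 -0.99   0.009]
 [ 0.002 -0.008 -1.   ]] [-0.35  0.54  1.27  1.95 -0.59  1.1  -0.26] [-0.   -0.03 -0.02  0.01 -0.03  0.01  0.08]
[256.77108269 176.04997922] [257.69719813  54.688512  ]
```

View pics/w6.png

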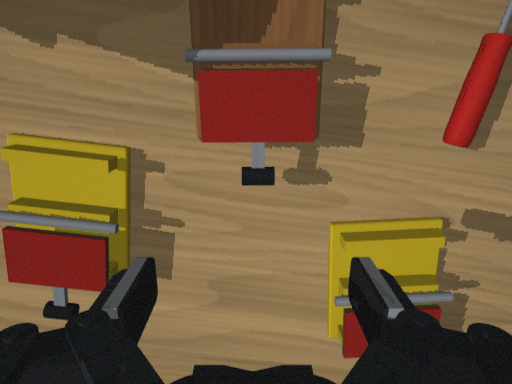

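Request:
carry_out:
  steps:
    - {"delta_pos":[-1.2,1.5,30],"delta_rot":[-0.2,0,0],"gripper":1}
    - {"delta_pos":[-1.2,1.4,30],"delta_rot":[-0.3,0,0],"gripper":1}
    - {"delta_pos":[0,0,30],"delta_rot":[0,0,0],"gripper":1}
    - {"delta_pos":[0,0,0],"delta_rot":[0,0,0],"gripper":1}

```text
clock: 15.0
eef_pos: [418.5, -291.6, 107.6]
tcp_rot: [-0.002, 0.997, 0.072, 0.001]
force: [-0.5, -0.3, -0.3]
width: 1.003
```

Run:
```python
from h import *
p,Rr,s=cur()
print(s['clock'],p,Rr.as_matrix().round(3),s['q'].round(3))
im,P=wrist();np.save("P7.npy",P);cv2.imwrite("pics/w7.png",im)
print(pr(P,[419,-294,40]),pr(P,[522.7,-278.4,40]))
```

```text
15.0 [ 418.5218932  -291.60748418  107.57198062] [[ 0.989  0.145  0.002]
 [ 0.145 -0.989  0.004]
 [ 0.002 -0.004 -1.   ]] [-0.243  0.633  1.117  2.049 -0.732  0.929 -0.147]
[257.64452517 208.46592827] [257.64812707  37.63281307]
```

View pics/w7.png

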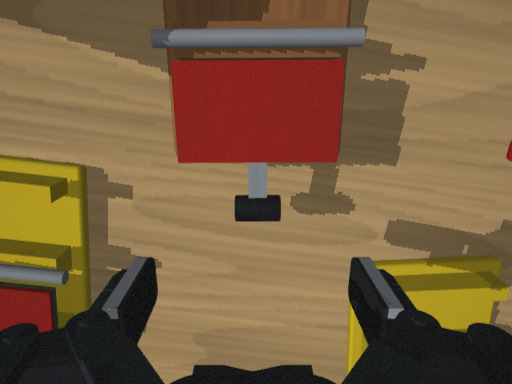

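Request:
carry_out:
  steps:
    - {"delta_pos":[0.1,1.2,30],"delta_rot":[-0.2,0,0],"gripper":1}
    - {"delta_pos":[0,1.2,30],"delta_rot":[0,0,0],"gripper":1}
    - {"delta_pos":[0,0,25],"delta_rot":[0,0,0],"gripper":1}
    - {"delta_pos":[0,0,0],"delta_rot":[0,0,0],"gripper":0.5}
    - {"delta_pos":[0,0,0],"delta_rot":[0,0,0],"gripper":0.5}

```text
clock: 15.68
eef_pos: [420.9, -296.3, 25.3]
tcp_rot: [0.002, 0.997, 0.072, 0.003]
force: [0.6, 0.0, 0.2]
width: 0.605
```

Run:
```python
from h import *
p,Rr,s=cur()
print(s['clock'],p,Rr.as_matrix().round(3),s['q'].round(3),s['force'],s['width'])
im,P=wrist();np.save("P8.npy",P);cv2.imwrite("pics/w8.png",im)
```

```text
15.675 [ 420.90322691 -296.25400229   25.31562082] [[ 0.99   0.143  0.006]
 [ 0.143 -0.99  -0.003]
 [ 0.005  0.004 -1.   ]] [-0.131  0.736  0.956  2.101 -0.899  0.778 -0.024] [0.57467251 0.00933463 0.2281773 ] 0.6050240407079039
```

View pics/w8.png

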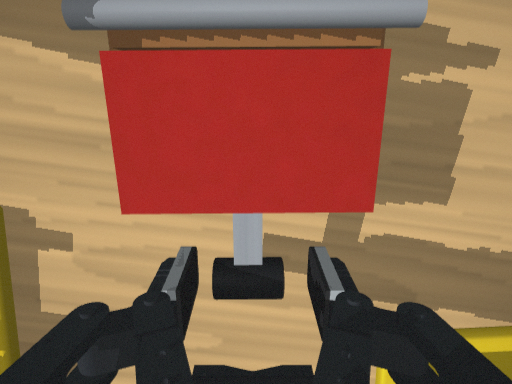

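Request:
carry_out:
  steps:
    - {"delta_pos":[-1.5,-2.2,3],"delta_rot":[0.1,0.2,0],"gripper":0.5}
    - {"delta_pos":[0,0,0],"delta_rot":[0,0,0],"gripper":0.2}
    - {"delta_pos":[0,0,0],"delta_rot":[0,0,0],"gripper":0.2}
    - {"delta_pos":[0,0,0],"delta_rot":[0,0,0],"gripper":0.2}
    - {"delta_pos":[0,0,0],"delta_rot":[0,0,0],"gripper":0.2}
  grip_force: 30

```text
clock: 16.35
eef_pos: [418.4, -294.6, 21.3]
tcp_rot: [0.001, 0.997, 0.071, 0.004]
force: [-1.1, -2.5, 6.5]
width: 0.343
```

Run:
```python
from h import *
p,Rr,s=cur()
print(s['clock'],p,Rr.as_matrix().round(3),s['q'].round(3),s['force'],s['width'])
im,P=wrist();np.save("P8.npy",P);cv2.imwrite("pics/w9.png",im)
prev=np.array([-104,0.]);
for k in range(1,14):
    a=np.radians(k*10);q=np.array([-104*np.cos(a),104*np.sin(a)]);print(k*10,(q-prev).round(1));prev=q
```

```text
16.35 [ 418.44385928 -294.60178634   21.29959977] [[ 0.99   0.143  0.008]
 [ 0.143 -0.99  -0.002]
 [ 0.007  0.003 -1.   ]] [-0.126  0.737  0.946  2.111 -0.91   0.767 -0.012] [-1.12497363 -2.4500699   6.5103892 ] 0.34254168688738873
10 [ 1.6 18.1]
20 [ 4.7 17.5]
30 [ 7.7 16.4]
40 [10.4 14.8]
50 [12.8 12.8]
60 [14.8 10.4]
70 [16.4  7.7]
80 [17.5  4.7]
90 [18.1  1.6]
100 [18.1 -1.6]
110 [17.5 -4.7]
120 [16.4 -7.7]
130 [ 14.8 -10.4]
```

View pics/w9.png

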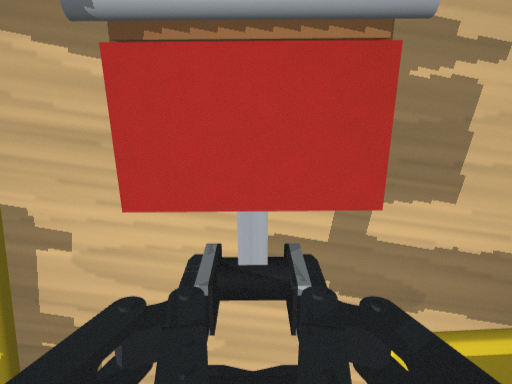

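Request:
carry_out:
  steps:
    - {"delta_pos":[1.6,0,-18.1],"delta_rot":[0,0,0],"gripper":0.2}
    - {"delta_pos":[4.7,0,-17.5],"delta_rot":[0,0,0],"gripper":0.2}
    - {"delta_pos":[7.7,0,-16.4],"delta_rot":[0,0,0],"gripper":0.2}
    - {"delta_pos":[10.4,0,-14.8],"delta_rot":[0,0,0],"gripper":0.2}
    - {"delta_pos":[12.8,0,-12.8],"delta_rot":[0,0,0],"gripper":0.2}
    - {"delta_pos":[0,0,0],"delta_rot":[0,0,0],"gripper":0.2}

```text
clock: 17.15
eef_pos: [455.0, -289.0, 101.5]
tcp_rot: [0.001, 0.997, 0.072, 0.004]
force: [-1.9, -4.5, 3.3]
width: 0.346
```

Run:
```python
from h import *
p,Rr,s=cur()
print(s['clock'],p,Rr.as_matrix().round(3),s['q'].round(3),s['force'],s['width'])
im,P=wrist();cv2.imwrite("pics/w10.png",im)
```

```text
17.15 [ 455.02503999 -289.02607303  101.47716809] [[ 0.99   0.143  0.008]
 [ 0.143 -0.99  -0.002]
 [ 0.007  0.003 -1.   ]] [-0.247  0.675  1.09   1.992 -0.758  0.944 -0.19 ] [-1.87112791 -4.47807992  3.33592764] 0.34611000272904485
```

View pics/w10.png

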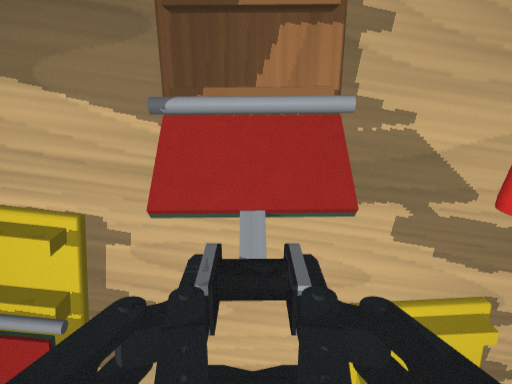

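Request:
carry_out:
  steps:
    - {"delta_pos":[14.8,0,-10.4],"delta_rot":[0,0,0],"gripper":0.2}
    - {"delta_pos":[16.4,0,-7.7],"delta_rot":[0,0,0],"gripper":0.2}
    - {"delta_pos":[17.5,0,-4.7],"delta_rot":[0,0,0],"gripper":0.2}
    - {"delta_pos":[18.1,0,-1.6],"delta_rot":[0,0,0],"gripper":0.2}
    - {"delta_pos":[18.1,0,1.6],"delta_rot":[0,0,0],"gripper":0.2}
    - {"delta_pos":[17.5,0,4.7],"delta_rot":[0,0,0],"gripper":0.2}
    - {"delta_pos":[0,0,0],"delta_rot":[0,0,0],"gripper":0.2}

```text
clock: 18.08
eef_pos: [557.4, -273.6, 119.4]
tcp_rot: [0.001, 0.997, 0.072, 0.004]
force: [1.7, -2.1, 6.7]
width: 0.342
```

Run:
```python
from h import *
p,Rr,s=cur()
print(s['clock'],p,Rr.as_matrix().round(3),s['q'].round(3),s['force'],s['width'])
im,P=wrist();cv2.imwrite("pics/w11.png",im)
```

```text
18.075 [ 557.35985228 -273.55450735  119.35344928] [[ 0.989  0.144  0.008]
 [ 0.144 -0.99  -0.001]
 [ 0.008  0.002 -1.   ]] [-0.274  0.765  1.076  1.772 -0.767  1.081 -0.351] [ 1.73763359 -2.11425406  6.65301485] 0.3416037344590738
```

View pics/w11.png

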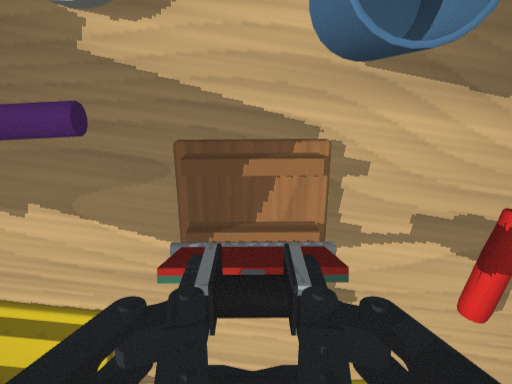

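Request:
carry_out:
  steps:
    - {"delta_pos":[16.4,0,7.7],"delta_rot":[0,0,0],"gripper":0.2}
    - {"delta_pos":[14.8,0,10.4],"delta_rot":[0,0,0],"gripper":0.2}
    - {"delta_pos":[12.8,0,12.8],"delta_rot":[0,0,0],"gripper":0.2}
    - {"delta_pos":[10.4,0,14.8],"delta_rot":[0,0,0],"gripper":0.2}
    - {"delta_pos":[0,0,0],"delta_rot":[0,0,0],"gripper":0.2}

```text
clock: 18.75
eef_pos: [612.2, -265.2, 73.5]
tcp_rot: [0.001, 0.997, 0.073, 0.005]
force: [5.5, -0.1, 4.2]
width: 0.344
```

Run:
```python
from h import *
p,Rr,s=cur()
print(s['clock'],p,s['q'].round(3),s['force'],s['width'])
im,P=wrist();cv2.imwrite("pics/w12.png",im)
```

```text
18.75 [ 612.20343727 -265.21316839   73.46807928] [-0.246  0.87   1.011  1.682 -0.836  1.071 -0.391] [ 5.47124718 -0.12652365  4.23081019] 0.3435387028113117
```

View pics/w12.png

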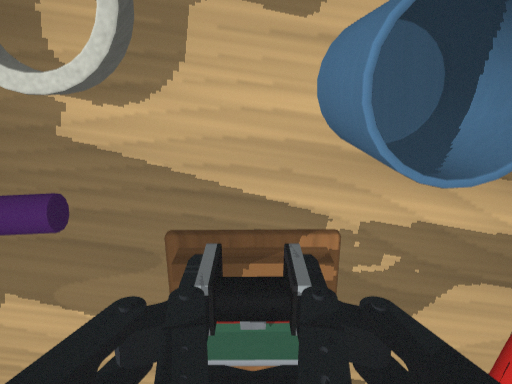

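Request:
carry_out:
  steps:
    - {"delta_pos":[0,0,0],"delta_rot":[0,0,0],"gripper":0.7}
    - {"delta_pos":[0,0,0],"delta_rot":[0,0,0],"gripper":0.7}
    - {"delta_pos":[0,0,0],"delta_rot":[0,0,0],"gripper":0.7}
    - {"delta_pos":[0,0,0],"delta_rot":[0,0,0],"gripper":0.7}
    - {"delta_pos":[-5,0,-40],"delta_rot":[0,0,0],"gripper":0.7}
    - {"delta_pos":[-10,0,-50],"delta_rot":[0,0,0],"gripper":0.7}
    - {"delta_pos":[-20,0,-50],"delta_rot":[0,0,0],"gripper":0.7}
    - {"delta_pos":[0,0,0],"delta_rot":[0,0,0],"gripper":0.7}
    - {"delta_pos":[0,0,0],"delta_rot":[0,0,0],"gripper":0.7}

```text
clock: 19.92
eef_pos: [574.5, -270.2, 213.4]
tcp_rot: [-0.0, 0.997, 0.072, 0.004]
force: [0.1, -0.3, 0.2]
width: 0.697
```

Run:
```python
from h import *
p,Rr,s=cur()
print(s['clock'],p,s['q'].round(3),s['force'],s['width'])
im,P=wrist();cv2.imwrite("pics/w13.png",im)
print(pr(P,[625.5,-264,40]))
cv2.imwrite("pics/top9.png",bot.grab_frame("top")["pixels"][:,:,::-1])
cv2.imwrite("pics/scene9.png",bot.grab_frame("scene")["pixels"][:,:,::-1])
```

```text
19.925 [ 574.47749035 -270.20796888  213.42469558] [-0.314  0.695  1.156  1.633 -0.67   1.256 -0.455] [ 0.0756314  -0.32324587  0.20062018] 0.6965065661789347
[254.3934973  116.68554693]
```

View pics/w13.png

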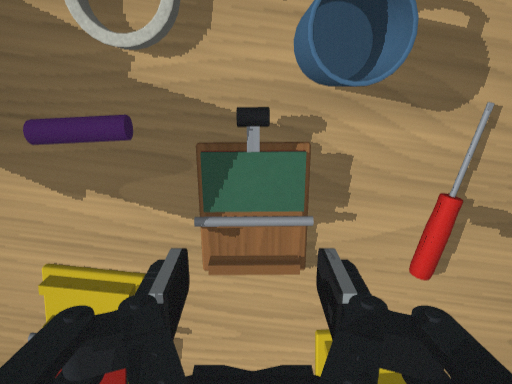

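View pics/top9.png

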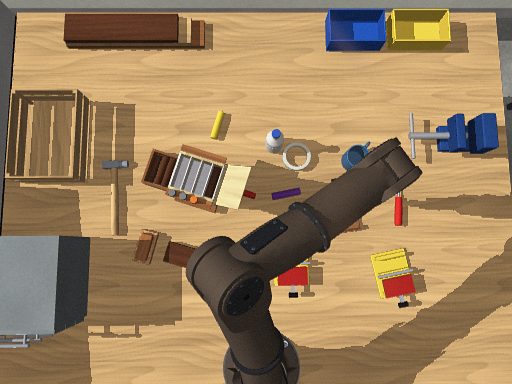

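View pics/scene9.png

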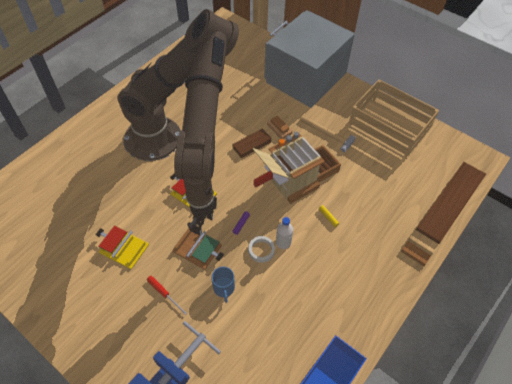

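```bash
python3 -c "
from bench import bot
print(bot.job_done())"
```

```text
the job is handed in; nothing more can be done
None
```

I did the whole job in about 20 s of the 64 s allowed and handed it in. `job_done` gave no verdict, so the checks below are my own.

- **Dose:** The orange marker measured at hopper x ≈ 52 mm, so it marks bay 3 (54 mm). I pulled the gate to about 110 mm. The top view showed three blanks in the tray and bay 4's blank still up.
- **Gate shut:** I pushed the gate to its stop and let go. I then pressed the handle's end with closed fingers, well clear of the apron. It held against 16 N without moving, against its 3 N stiffness.
- **Tally board:** I flipped the brown-based board, not either of the yellow ones. The last wrist picture shows its green face up. The knob is at (253, 117), against (254, 117) predicted for lying flat.
- **Other things:** The gripper was open and clear of everything, with force about 0. No bystander in the last pictures had visibly moved, but the arm hid part of the top view.

**Disagreement:** My camera fit of the hopper was off by about 2 to 4 mm along the gate's travel. The marker read 52 mm instead of 54, and the shut handle's end read −122 to −125 mm instead of −120. That error is close to the 4 mm limit, so I relied on the push against the stop to call the gate shut.

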